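# Index the hinge fixture and hold the hidden bolt head for the nut-runner

## Robot

A 6-joint arm with a two-finger parallel gripper is mounted at the origin on the work surface. World frame = base frame: x ahead of the robot, y to its left, z up, the work surface at z = 0. Lengths are in m, angles in rad, forces in N, time in s.
With the tool pointing down it reaches from about 0.4 to 0.825 m from the base axis. Payload 7 kg.
Tool frame: the origin (TCP) lies where the fingers leave the gripper's body, on its centre line; the fingertips stand 66 mm ahead of it and the grasp point (between the pads) lies 47 mm ahead of it; z points along the fingers, y is the direction in which the jaws open and shut (so a half turn about z gives the same grasp; the last joint's range is limited). The gripper opens to 88 mm and grips with 3 to 60 N. Pads are 19 mm wide; open, the fingers measure 130 mm over their backs; the gripper's body (78 mm by 193 mm) begins 47 mm behind the grasp point.
Start: joints at [1.463, 0.359, 0.012, 0, -1.224, -0.288], TCP at [0.26, 0.623, 0.292] pointing down, gripper open.
Joint ranges: [-3.07, 3.07], [-1.43, 2.12], [-1.02, 1.25], [-3.03, 1.67], [-3.05, -0], [-3.03, 3.03]. Speed limits (rad/s): [2.39, 2.39, 3.01, 3.14, 3.14, 3.14].

## Interface

Orientations are given as [roll, pitch, yaw] about the fixed x, y, z axes, in that order (R = Rz(yaw) Ry(pitch) Rx(roll)).
In Python, from workcell import * gives the robot as it stands.
- The arm moves only by the tool drive_tool, never from a script. Its argument "motion" is a list of rows, each a list of 7 numbers: the shift along the world's x, y, z in m, then the turn, a rotation vector about the world's x, y, z in rad, then the closure, from 0 (fully open) to 1 (shut). In form: [[tx, ty, tz, ax, ay, az, hand], ...]. A call has exactly 10 rows; each row is the pose to reach, as a shift and turn from the pose commanded when the call began; what a row does not reach only later rows make up. A row lasts 1/10 s, in which the tool goes at most 50 mm and 8.59 degrees, less where a joint would pass 70% of its speed; a pose out of reach is approached as far as the arm can. A call with a gripper value outside its range is refused whole. The fingers move at their own pace and stop on an object; "newtons" is the grip in N (left out, the last holds). Time passes only in rows, so rows that repeat a pose let the fingers close, or fill a call up. It gives the time, the measured TCP pose, the force and the opening at its end, in the units of the state.
- read_state(): the state, without advancing time (a new reading comes with each control period).
- grab_frame(name): name is "scene" or "top" or "wrist"; returns a dict with "color" (480x640x3 uint8, red, green, blue), "mtx" (3x3 intrinsics, pixels), "dist" ([k1, k2, p1, p2, k3] as OpenCV has them; the pictures are not rectified), "R" (3x3) and "t" (3): a world point X has camera coordinates R X + t; the wrist camera has in their place "tool_from_camera" (4x4, takes a point from camera to tool coordinates, whose origin is the TCP and whose axes are the flange's). Camera axes: x right, y down, z forward; pixel columns grow to the right and rows downward; lengths in m; the calibration is good to about 2 mm. A picture is of the moment at which its call begins: read the wrist's pose just before it. There is no depth.
- hand_in(): hands the job in, once; it reports no verdict.
The state is a dict: "time": time; "q": joint angles; "joint_vel": joint speeds; "tau": joint torques, N m; "position": TCP position; "eef_rot": TCP orientation; "force": force on the tool from outside, world axes, zero at the start; "ft_torque": the same for the moment, N m; "gripper_width": finger opening in m.
Only numpy, scipy, OpenCV 4.12 (cv2) and the standard library are available. Lean on these libraries where they do the work, as an engineer would, in place of code of your own. Each camera call takes 0.05 s, during which the arm holds its last target. There are 200 camera calls.

## Task

Turn the indexing table by one of its upright handles one position anticlockwise (seen from above) until it clicks in, so that the next hinge bracket faces the nut-runner, and let go of the handle. Then reach down into the gap behind that bracket, take the bolt head firmly across two opposite flats and hold it from turning; the program finishes while still gripping it, ready for the nut to be run up. Leave everything else on the bench where it lies.

Things in the scene. Friction and masses are not known exactly. Their poses are not given: they have to be found in the camera images.
- fixture: Indexing fixture, fixed to the bench: grey base, round steel indexing table (disc 270 mm across, top 55 mm above the bench) and, beyond the disc, a nut-runner. Origin: on the bench under the disc's centre of rotation. x axis: level, from the centre along the nut-runner's axis; z up. A roller detent in a dark block, 46 mm high, stands at the rim 60 degrees clockwise of x.
- socket (a point): Mouth of the nut-runner's socket, on the fixture's x axis, 167 mm from the disc's centre, 105 mm up. The nut-runner (54 mm thick, in two clamps 141 mm high) reaches from here out to 416 mm from the centre. It does not move.
- hub (a point): Top (131 mm up) of the screw on the square grey hub, 64 x 64 mm, 121 mm high, in the middle of the disc; its faces look to the four stations, 90 degrees apart. Each station has a dark upright bracket plate with a level radial M20 bolt through it at 105 mm: head on the inner side, nut and hinge strap outside. All turn with the disc.
- bracket (a point): Middle of the top edge (135 mm up) of the bracket plate whose bolt is to be held: plate 80 mm wide, 8 mm thick, inner face 75 mm and outer face 83 mm from the disc's centre. The gap between hub and plate is 43 mm wide, open from above and at both ends; its floor is 63 mm up, with two screw heads up to 70 mm. No bracket is higher.
- turntable (a joint): Angle of the indexing table, rad, growing anticlockwise seen from above. Starts clicked in at about -1.57; the next position is 0, where the bolt to be held points along the fixture's x axis at the nut-runner. Clicks are 90 degrees apart; the detent pulls the table home within 0.06 rad and takes about 10 N at a handle to leave or enter; between clicks the table turns easily and stays put.
- handle1 (a point): Point on the axis of one of four upright round black handles (18 mm thick, from 55 up to 135 mm above the bench), at a good height to grip (112 mm). The handles stand 125 mm from the disc's centre and turn with it, 90 degrees apart; this one is 50 degrees anticlockwise of the bolt to be held.
- bolt_head: Head of the bolt to be held: steel hexagon, 30 mm across flats, 13 mm thick. Origin: the head's centre, 64.5 mm from the disc's centre, 105 mm up. x: the bolt's axis, outwards through the bracket; y: square to the two flats that stand about upright. A washer 4 mm thick, 36 mm wide lies between head and plate. The other three bolts look alike and are not to be held.
- handle2 (a point): The same on the next handle anticlockwise, 140 degrees from the bolt to be held.
- handle3 (a point): The same on the handle 230 degrees anticlockwise from the bolt to be held.
- handle4 (a point): The same on the handle 320 degrees anticlockwise from the bolt to be held.
- bolt (a joint): Turn of the bolt about its axis, rad, right-handed about the outward direction; at 0 two flats stand exactly upright. Starts within 0.15 of 0. The bolt is loose and turns easily (0.02 N m), with its nut.
- spanner: Bystander: a steel spanner, 250 mm, lying on the bench on the left of the fixture. Origin: centre of its underside.
- spare_bolt: Bystander: a spare bolt of the same kind standing on its head on the right of the fixture, nearer the robot, 73 mm high. Origin: underside.
- spare_strap: Bystander: a spare hinge strap, 36 x 80 mm, lying on the right of the fixture, 20 mm high. Origin: underside.
- hammer: Bystander: a hammer, 300 mm, on the robot's right. Origin: underside.
- angle_grinder: Bystander: a blue angle grinder, 320 mm long, 70 mm high, on the right. Origin: underside.
- oil_can: Bystander: a red can, 64 mm diameter, 150 mm high, on the left. Origin: underside.
- offcut: Bystander: a flat steel bar, 200 x 40 x 8 mm, on the left. Origin: underside.

How it is judged:
On the way:
1. the table is clicked in at the next position anticlockwise and its handle let go (value of joint turntable between -0.04 and 0.04 rad and contact force between the fingers and fixture below 0.5 N), for 0.3 s.
At the end, for the whole second after the job is handed in: The table sits in its next position (within 0.05 rad), and the fingers still grip the head of that bracket's bolt: more than 10 N on it, the point between the finger pads within 16 mm of the head's centre, the bolt not turning and its flats within 0.3 rad of upright (value of joint turntable between -0.05 and 0.05 rad and contact force between the fingers and bolt_head above 10 N and distance between the grasp point and bolt_head below 0.016 m and value of joint bolt between -0.3 and 0.3 rad and velocity of joint bolt between -0.1 and 0.1 rad/s and linear speed of bolt_head below 0.02 m/s); the arm keeps its last pose, push and grip.
It fails at once if a bystander on the bench is pushed more than 30 mm (distance of any of spanner, spare_bolt, spare_strap, hammer, angle_grinder, oil_can, offcut from where it was at the start of the episode above 0.03 m).
It also fails if it takes over 48 s, if anything falls off the work surface, if the arm or the gripper's body presses on something with over 40 N, if the wrist force passes 120 N, or if a joint passes its speed limit or range.

## Working session

There is one attempt and no reset: what is moved stays moved. The work goes in short steps, Python scripts to look and compute and a tool call to move; the robot and the scene stay as the last step left them, time stands still between calls to the robot, and variables do not carry over. Pictures are saved under pics/ and viewed, about 8 in all and at most 12, crops included, and the job is handed in when it is done.

Besides the shell and the picture viewer there is one more tool, called in YAML: its name, and indented under it one key for each argument. drive_tool: Moves the arm, as the interface text tells. Its arguments: {"type":"object","properties":{"motion":{"type":"array","items":{"type":"array","items":{"type":"number"}}},"newtons":{"type":"number"}},"required":["motion"]}

```bash
mkdir -p pics; cat > h.py <<'E'
from workcell import *
import numpy as np, cv2
def ray(f,uv):
    p=cv2.undistortPoints(np.array([[uv]],float),np.array(f["mtx"]),np.array(f["dist"]))[0,0]
    R=np.array(f["R"]);t=np.array(f["t"])
    return -R.T@t, R.T@np.array([p[0],p[1],1])
def onz(f,uv,z):
    o,d=ray(f,uv); return o+d*(z-o[2])/d[2]
def proj(f,P):
    return cv2.projectPoints(np.array(P,float).reshape(-1,1,3),cv2.Rodrigues(np.array(f["R"]))[0],np.array(f["t"]),np.array(f["mtx"]),np.array(f["dist"]))[0][:,0]
def save(n,im): cv2.imwrite("pics/"+n+".png",im[...,::-1])
E
python3 - <<'E'
from h import *
import pickle
print(read_state())
for n in("top","scene"):
    f=grab_frame(n); save(n+"0",f["color"]); pickle.dump(f,open(n+".pkl","wb")); print(n,-np.array(f["R"]).T@np.array(f["t"]),np.array(f["mtx"])[0,0])
E
```

```text
{'time': 0.0, 'q': array([ 1.46311961e+00,  3.59402628e-01,  1.10375561e-02, -3.66410578e-04,
       -1.22409053e+00, -2.88086184e-01]), 'joint_vel': array([-0.00025605, -0.00082305, -0.00068651,  0.00125131, -0.00143902,
        0.00029837]), 'tau': array([-7.50570180e-04, -5.82735193e+01,  2.93040454e+01,  6.99710503e+00,
        6.87916239e-03, -1.84010605e-04]), 'position': array([0.26009312, 0.62245498, 0.29120021]), 'eef_rot': array([ 3.13990388e+00, -1.41228317e-04, -3.95887571e-01]), 'force': array([-0.39134627, -0.31527518, -0.61640191]), 'ft_torque': array([ 0.00328291,  0.00211511, -0.00959968]), 'gripper_width': 0.08750688034678615}
top [0.44156707 0.00988825 1.39503538] 451.5832562418175
scene [ 1.32799721 -0.70873295  1.12573315] 601.2577668112456
```

View pics/top0.png

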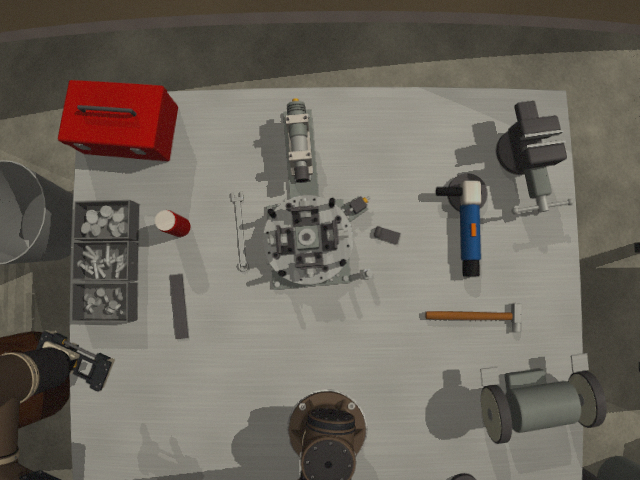

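View pics/scene0.png

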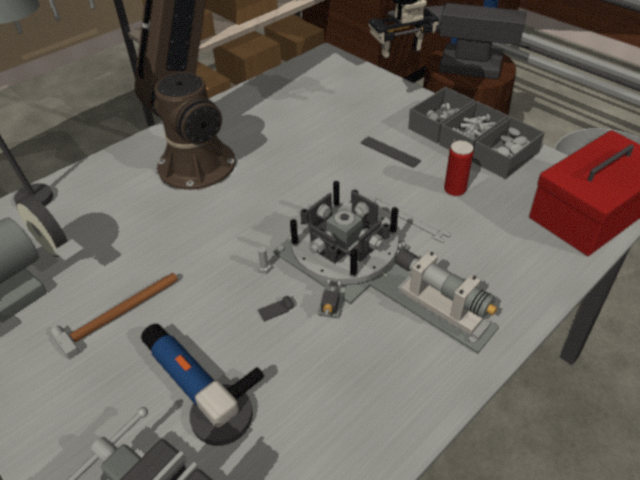

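```bash
python3 - <<'E'
from h import *
import pickle
f=pickle.load(open("top.pkl","rb")); g=pickle.load(open("scene.pkl","rb"))
a=cv2.resize(f["color"][180:295,250:380],None,fx=4.5,fy=4.5,interpolation=cv2.INTER_CUBIC)
save("topc",a)
b=cv2.resize(g["color"][165:315,250:510],None,fx=3,fy=3,interpolation=cv2.INTER_CUBIC); save("scc",b)
for n,z in((f,.131),): print(onz(n,(307,238),z), onz(n,(303,180),.105), onz(n,(295,103),.105))
E
```

```text
[0.5725104  0.05141213 0.131     ] [0.7450334 0.0623128 0.105    ] [0.9803909  0.08449209 0.105     ]
```

View pics/topc.png

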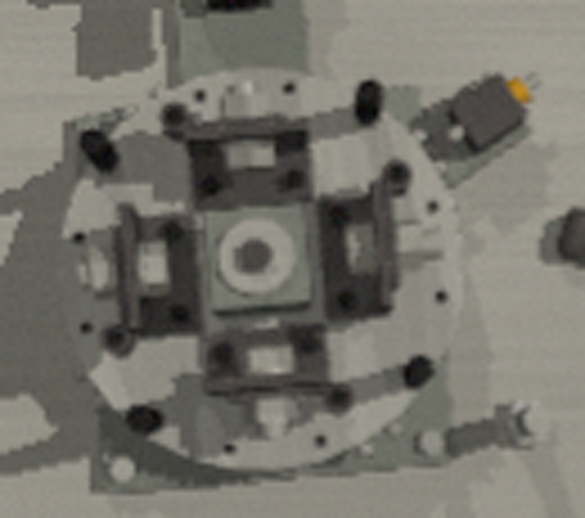

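View pics/scc.png

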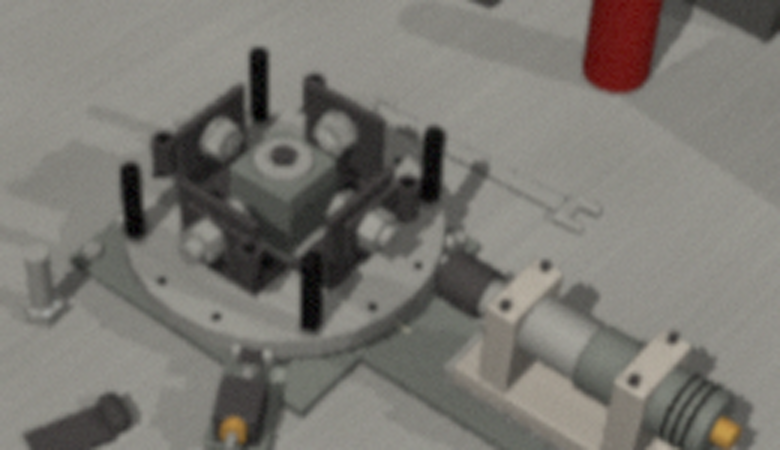

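The top crop shows the hub screw at crop (252,257) and handles at about (98,150), (368,100), (418,370) and (145,420). The nut-runner points away from the robot, with the bolt to be held on the right. I'll now fit the fixture pose.

```bash
python3 - <<'E'
from h import *
import pickle
from scipy.optimize import least_squares
f=pickle.load(open("top.pkl","rb")); g=pickle.load(open("scene.pkl","rb"))
def blobs(fr,box,th):
    x0,y0,x1,y1=box; m=(fr["color"][y0:y1,x0:x1].max(2)<th).astype(np.uint8)
    n,l,s,c=cv2.connectedComponentsWithStats(m)
    return [(c[i]+[x0,y0],s[i]) for i in range(1,n) if s[i][4]>=10]
tb=blobs(f,(262,190,350,285),28)
for b in tb: print("top",b[0].round(1),b[1][2:],onz(f,b[0],.1).round(4))
sb=blobs(g,(280,170,405,280),28)
for b in sb: print("sc",b[0].round(1),b[1])
hub=onz(f,(250+252.5/4.5-.5,180+257/4.5-.5),.131); print(hub, onz(g,(250+284/3-.5,165+156/3-.5),.131))
E
```

```text
top [331.1 204.1] [ 5  5 18] [ 0.6739 -0.0184  0.1   ]
top [272.4 214.3] [ 5  5 19] [0.6461 0.1521 0.1   ]
sc [335.7 193.6] [54 12  5 23 86]
sc [393.4 220.6] [110  39   7  23 105]
sc [293.7 232. ] [11 51  7 23 98]
sc [353.4 261.3] [ 71  79   7  26 129]
sc [338.5 252.2] [57 80  4  5 18]
[0.5764906  0.05528381 0.131     ] [0.58222776 0.04989549 0.131     ]
```

```bash
python3 - <<'E'
from h import *
import pickle
from scipy.optimize import least_squares
f=pickle.load(open("top.pkl","rb")); g=pickle.load(open("scene.pkl","rb"))
S=[(353.4,261.3),(393.4,220.6),(335.7,193.6),(293.7,232.)]  # h1..h4 order check
T=[(368,100),(98,150),(145,420),(418,370)]
T=[(250+a/4.5-.5,180+b/4.5-.5) for a,b in T]
hs=(250+284/3-.5,165+156/3-.5); ht=(250+252.5/4.5-.5,180+257/4.5-.5)
def model(p,yaw_off=-np.pi/2):
    a=p[2]+yaw_off+np.radians([50,140,230,320])
    return np.vstack([np.c_[p[0]+.125*np.cos(a),p[1]+.125*np.sin(a),np.full(4,.095)],[p[0],p[1],.131]])
for nm,sets in(("scene",[(g,S+[hs])]),("top",[(f,T+[ht])]),("both",[(g,S+[hs]),(f,T+[ht])])):
    fun=lambda p:np.concatenate([(proj(c,model(p))-np.array(u)).ravel() for c,u in sets])
    r=least_squares(fun,[.577,.054,.09]); print(nm,r.x.round(4),np.degrees(r.x[2]).round(2),"\n",r.fun.round(1).reshape(-1,2).tolist())
print(model(r.x).round(4))
E
```

```text
scene [0.5791 0.0526 0.0784] 4.49 
 [[-0.1, 1.6], [0.2, -0.6], [0.1, -0.3], [-0.0, 0.1], [-0.1, -1.2]]
top [0.5784 0.054  0.0813] 4.66 
 [[-0.3, 0.5], [0.0, 0.2], [0.1, -0.0], [-0.2, 0.1], [0.5, -0.7]]
both [0.5786 0.0534 0.0798] 4.57 
 [[0.1, 1.3], [0.2, -0.9], [0.1, -0.5], [0.1, -0.1], [-0.1, -1.4], [-0.0, 0.4], [0.3, 0.1], [0.2, -0.1], [-0.1, 0.0], [0.7, -0.8]]
[[ 0.6805 -0.0191  0.095 ]
 [ 0.6511  0.1552  0.095 ]
 [ 0.4768  0.1258  0.095 ]
 [ 0.5062 -0.0485  0.095 ]
 [ 0.5786  0.0534  0.131 ]]
```

drive_tool:
  motion:
    - [0.014,-0.033,0,0,0,-0.015,0.5]
    - [0.03,-0.066,0,0,0,-0.03,0.5]
    - [0.044,-0.1,0,0,0,-0.045,0.5]
    - [0.058,-0.133,0,0,0,-0.06,0.5]
    - [0.072,-0.166,0,0,0,-0.075,0.5]
    - [0.087,-0.2,0,0,0,-0.09,0.5]
    - [0.1,-0.232,0,0,0,-0.105,0.5]
    - [0.116,-0.265,0,0,0,-0.12,0.5]
    - [0.13,-0.3,0,0,0,-0.135,0.5]
    - [0.145,-0.33,0,0,0,-0.15,0.5]
  newtons: 30

```text
time: 1.1
position: [0.4053, 0.2909, 0.292]
eef_rot: [3.141, 0.0, -0.546]
force: [0.3, 0.7, 0.0]
gripper_width: 0.0441
```

drive_tool:
  motion:
    - [0.01,-0.025,-0.005,0,0,-0.01,0.5]
    - [0.02,-0.05,-0.01,0,0,-0.02,0.5]
    - [0.03,-0.08,-0.02,0,0,-0.03,0.5]
    - [0.044,-0.105,-0.03,0,0,-0.045,0.5]
    - [0.058,-0.135,-0.04,0,0,-0.06,0.5]
    - [0.068,-0.158,-0.05,0,0,-0.07,0.5]
    - [0.072,-0.167,-0.052,0,0,-0.0725,0.5]
    - [0.072,-0.167,-0.052,0,0,-0.0725,0.5]
    - [0.072,-0.167,-0.052,0,0,-0.0725,0.5]
    - [0.072,-0.167,-0.052,0,0,-0.0725,0.5]

```text
time: 2.1
position: [0.4772, 0.1266, 0.2406]
eef_rot: [-3.141, -0.0, -0.617]
force: [-0.9, -0.2, -0.8]
gripper_width: 0.0439
```

```bash
cat >> h.py <<'E'
from scipy.spatial.transform import Rotation as Ro
def wrist():
    s=read_state(); f=grab_frame("wrist"); T=np.eye(4); T[:3,:3]=Ro.from_euler("xyz",s["eef_rot"]).as_matrix(); T[:3,3]=s["position"]
    M=np.linalg.inv(T@np.array(f["tool_from_camera"])); f["R"]=M[:3,:3]; f["t"]=M[:3,3]; return f
E
python3 - <<'E'
from h import *
f=wrist(); im=f["color"].copy(); print(-f["R"].T@f["t"])
for P,c in(((.4768,.1258,.135),(255,0,0)),((.5786,.0534,.131),(0,255,0)),((.4768,.1258,.055),(255,255,0))):
    u=proj(f,P)[0]; print(u); 
    if 0<=u[0]<640 and 0<=u[1]<480: cv2.drawMarker(im,(int(u[0]),int(u[1])),c,0,14,1)
save("w1",im)
E
```

```text
[0.53588817 0.08694956 0.33458672]
[317.85127234 273.0638863 ]
[318.93902875  10.91970258]
[316.57654247 235.24102754]
```

View pics/w1.png

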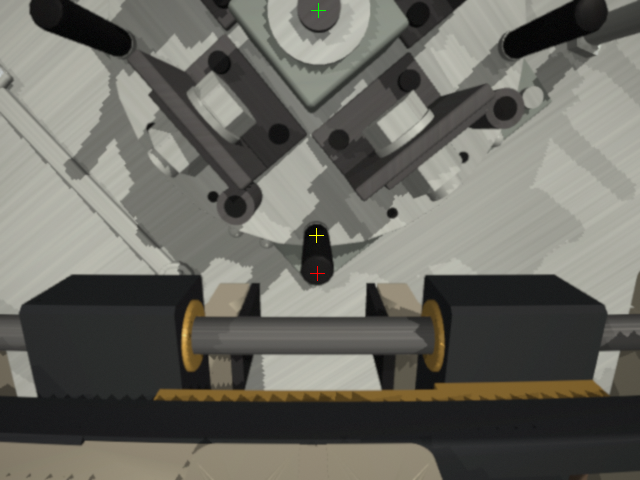

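The wrist view puts the predicted handle top right on the handle at (318,273), and the hub mark on its screw. I'll descend and close the jaws.

drive_tool:
  motion:
    - [0,0,-0.02,0,0,0,0.5]
    - [0,0,-0.04,0,0,0,0.5]
    - [0,0,-0.06,0,0,0,0.5]
    - [0,0,-0.075,0,0,0,0.5]
    - [0,0,-0.081,0,0,0,0.5]
    - [0,0,-0.081,0,0,0,0.8]
    - [0,0,-0.081,0,0,0,0.8]
    - [0,0,-0.081,0,0,0,0.8]
    - [0,0,-0.081,0,0,0,1]
    - [0,0,-0.081,0,0,0,1]
  newtons: 30

```text
time: 3.15
position: [0.4768, 0.125, 0.1598]
eef_rot: [3.14, -0.0, -0.618]
force: [-3.7, -3.5, 6.6]
gripper_width: 0.0174
```

```bash
python3 - <<'E'
import numpy as np
a0=np.radians(144.57)
for d in list(range(0,91,3))+[91,92]:
    a=a0+np.radians(d); print(d,np.round(np.radians(d),3),(.125*np.array([np.cos(a)-np.cos(a0),np.sin(a)-np.sin(a0)])).round(4))
E
```

```text
0 0.0 [0. 0.]
3 0.052 [-0.0037 -0.0054]
6 0.105 [-0.007 -0.011]
9 0.157 [-0.0101 -0.0168]
12 0.209 [-0.0128 -0.0228]
15 0.262 [-0.0153 -0.0288]
18 0.314 [-0.0174 -0.035 ]
21 0.367 [-0.0192 -0.0413]
24 0.419 [-0.0207 -0.0477]
27 0.471 [-0.0218 -0.0541]
30 0.524 [-0.0226 -0.0606]
33 0.576 [-0.023  -0.0672]
36 0.628 [-0.0231 -0.0737]
39 0.681 [-0.0229 -0.0802]
42 0.733 [-0.0223 -0.0868]
45 0.785 [-0.0214 -0.0932]
48 0.838 [-0.0202 -0.0997]
51 0.89 [-0.0186 -0.106 ]
54 0.942 [-0.0166 -0.1123]
57 0.995 [-0.0144 -0.1184]
60 1.047 [-0.0118 -0.1244]
63 1.1 [-0.009  -0.1303]
66 1.152 [-0.0058 -0.136 ]
69 1.204 [-0.0023 -0.1416]
72 1.257 [ 0.0015 -0.1469]
75 1.309 [ 0.0055 -0.1521]
78 1.361 [ 0.0098 -0.157 ]
81 1.414 [ 0.0143 -0.1617]
84 1.466 [ 0.0191 -0.1662]
87 1.518 [ 0.0242 -0.1704]
90 1.571 [ 0.0294 -0.1743]
91 1.588 [ 0.0312 -0.1756]
92 1.606 [ 0.033  -0.1768]
```

drive_tool:
  motion:
    - [-0.0037,-0.0054,0,0,0,0.052,1]
    - [-0.007,-0.011,0,0,0,0.105,1]
    - [-0.0101,-0.0168,0,0,0,0.157,1]
    - [-0.0128,-0.0228,0,0,0,0.209,1]
    - [-0.0153,-0.0288,0,0,0,0.262,1]
    - [-0.0174,-0.035,0,0,0,0.314,1]
    - [-0.0192,-0.0413,0,0,0,0.367,1]
    - [-0.0207,-0.0477,0,0,0,0.419,1]
    - [-0.0218,-0.0541,0,0,0,0.471,1]
    - [-0.0226,-0.0606,0,0,0,0.524,1]

```text
time: 4.15
position: [0.4541, 0.0653, 0.1598]
eef_rot: [-3.141, 0.0, -0.092]
force: [-5.9, 3.6, 5.0]
gripper_width: 0.0175
```

drive_tool:
  motion:
    - [-0.0004,-0.0066,0,0,0,0.052,1]
    - [-0.0005,-0.0131,0,0,0,0.104,1]
    - [-0.0003,-0.0196,0,0,0,0.157,1]
    - [0.0003,-0.0262,0,0,0,0.209,1]
    - [0.0012,-0.0326,0,0,0,0.261,1]
    - [0.0024,-0.0391,0,0,0,0.314,1]
    - [0.004,-0.0454,0,0,0,0.366,1]
    - [0.006,-0.0517,0,0,0,0.418,1]
    - [0.0082,-0.0578,0,0,0,0.471,1]
    - [0.0108,-0.0638,0,0,0,0.523,1]

```text
time: 5.15
position: [0.4643, 0.0008, 0.1598]
eef_rot: [-3.141, 0.002, 0.431]
force: [-7.3, 0.7, 9.3]
gripper_width: 0.0173
```

drive_tool:
  motion:
    - [0.0028,-0.0059,0,0,0,0.053,1]
    - [0.006,-0.0116,0,0,0,0.105,1]
    - [0.0095,-0.0172,0,0,0,0.157,1]
    - [0.0133,-0.0225,0,0,0,0.21,1]
    - [0.0173,-0.0277,0,0,0,0.262,1]
    - [0.0216,-0.0326,0,0,0,0.314,1]
    - [0.0261,-0.0373,0,0,0,0.367,1]
    - [0.0309,-0.0418,0,0,0,0.419,1]
    - [0.036,-0.046,0,0,0,0.471,1]
    - [0.0412,-0.05,0,0,0,0.524,1]

```text
time: 6.15
position: [0.5056, -0.0498, 0.1598]
eef_rot: [-3.141, 0.002, 0.955]
force: [-3.2, -6.0, 3.4]
gripper_width: 0.0174
```

drive_tool:
  motion:
    - [0,0,0,0,0,0,1]
    - [0,0,0,0,0,0,1]
    - [0,0,0,0,0,0,0.6]
    - [0,0,0,0,0,0,0.5]
    - [0,0,0,0,0,0,0.5]
    - [0,0,0,0,0,0,0.5]
    - [0,0,0,0,0,0,0.5]
    - [0,0,0,0,0,0,0.5]
    - [0,0,0,0,0,0,0.5]
    - [0,0,0,0,0,0,0.5]

```text
time: 7.15
position: [0.5067, -0.0486, 0.1591]
eef_rot: [-3.142, 0.0, 0.953]
force: [0.1, -0.1, 0.1]
gripper_width: 0.0441
```

drive_tool:
  motion:
    - [0,0,0.02,0,0,0,0.5]
    - [0,0,0.05,0,0,0,0.5]
    - [0,0,0.08,0,0,0,0.5]
    - [0,0,0.1,0,0,0,0.5]
    - [0,0,0.1,0,0,0,0.5]
    - [0,0,0.1,0,0,0,0.5]
    - [0,0,0.1,0,0,0,0.5]
    - [0,0,0.1,0,0,0,0.5]
    - [0,0,0.1,0,0,0,0.5]
    - [0,0,0.1,0,0,0,0.5]

```text
time: 8.15
position: [0.5065, -0.0486, 0.2587]
eef_rot: [-3.141, 0.001, 0.953]
force: [0.4, -0.6, -0.2]
gripper_width: 0.0438
```

drive_tool:
  motion:
    - [0.013,0.011,0,0,0,-0.09,0.32]
    - [0.026,0.021,0,0,0,-0.18,0.32]
    - [0.04,0.032,0,0,0,-0.27,0.32]
    - [0.052,0.043,0,0,0,-0.36,0.32]
    - [0.065,0.053,0,0,0,-0.45,0.32]
    - [0.08,0.064,0,0,0,-0.54,0.32]
    - [0.09,0.075,0,0,0,-0.63,0.32]
    - [0.105,0.085,0,0,0,-0.72,0.32]
    - [0.12,0.096,0,0,0,-0.81,0.32]
    - [0.13,0.107,0,0,0,-0.873,0.32]

```text
time: 9.15
position: [0.6375, 0.0588, 0.2586]
eef_rot: [3.141, 0.001, 0.076]
force: [-0.2, 0.2, -0.3]
gripper_width: 0.0596
```

```bash
python3 - <<'E'
from h import *
s=read_state(); print(s["position"],s["eef_rot"],s["q"].round(2))
f=wrist(); g=grab_frame("scene"); g=dict(g)
c=np.array([.5786,.0534,0]); y=.0798; R=Ro.from_euler("z",y).as_matrix()
P=lambda x,yy,z:c+R@np.array([x,yy,z])
pts=[P(.079,-.04,.135),P(.079,.04,.135),P(.058,0,.118),P(.071,0,.118),P(.0645,.0,.120),P(.032,.032,.121),P(.032,-.032,.121)]+[c+R@np.array([.125*np.cos(a),.125*np.sin(a),.135]) for a in np.radians([50,140,230,320])]
for n,fr in(("w2",f),("s2",g)):
    im=fr["color"].copy()
    for u in proj(fr,pts):
        if 0<=u[0]<640 and 0<=u[1]<480: cv2.drawMarker(im,(int(round(u[0])),int(round(u[1]))),(255,0,0),0,9,1)
    if n=="s2": im=cv2.resize(im[150:320,230:490],None,fx=3,fy=3,interpolation=cv2.INTER_CUBIC)
    save(n,im)
E
```

```text
[0.6374891  0.05882294 0.2586111 ] [3.14128615e+00 5.37482708e-04 7.60781201e-02] [ 0.4   0.32 -0.12  0.   -1.13  1.25]
```

View pics/w2.png

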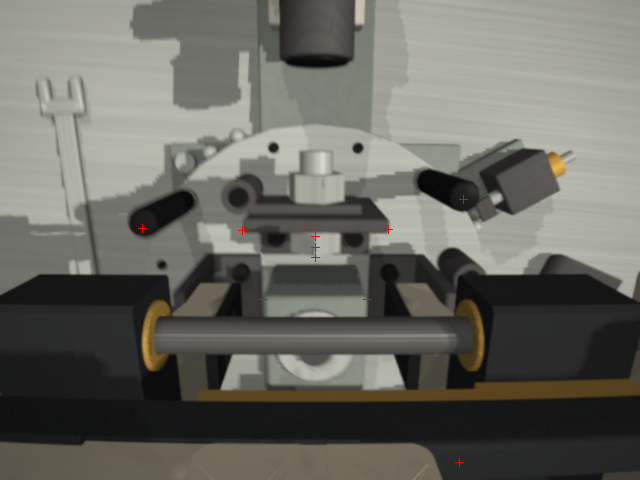

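View pics/s2.png

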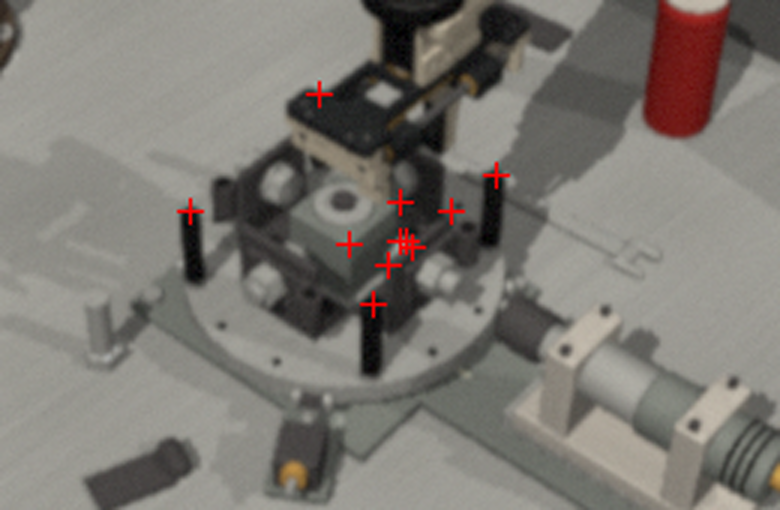

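Predicted marks sit on the handles and the bracket, so the table is clicked in. The marks may be a few px low radially on the plate and hub edges, so I'll zoom in to check.

```bash
python3 - <<'E'
from h import *
f=wrist(); print(f["mtx"][0][0])
save("w3",cv2.resize(f["color"][180:320,220:420],None,fx=4,fy=4,interpolation=cv2.INTER_CUBIC))
E
```

```text
407.30372342312506
```

View pics/w3.png

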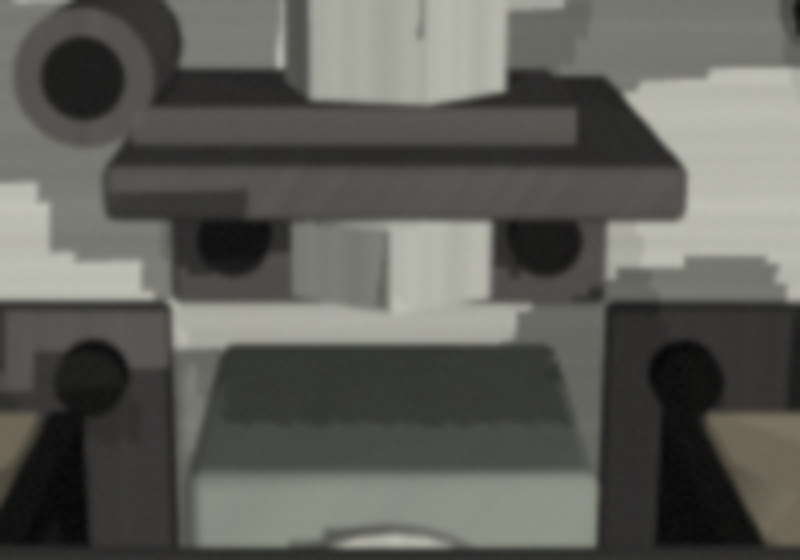

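```bash
python3 - <<'E'
from h import *
f=wrist()
p=lambda a,b:(220+a/4-.375,180+b/4-.375)
y=.0798;R=Ro.from_euler("z",y).as_matrix(); c=np.array([.5786,.0534,0])
for n,u,z in(("plate mid (79,0)",p(395.5,191.5),.135),("plate L inner(75,40)",p(105,217),.135),("plate R inner(75,-40)",p(686,217),.135),("hub L (32,32)",p(191,470),.121),("hub R (32,-32)",p(600,470),.121),("head corner (58,0,~122)",p(388,309),.122),("head left (58,17)",p(290,300),.113),("head right",p(493,300),.113)):
    print(n,(1000*(R.T@(onz(f,u,z)-c))).round(1))
s=read_state(); print(1000*(R.T@(s["position"]-c)),s["eef_rot"])
E
```

```text
plate mid (79,0) [ 79.4  -1.8 135. ]
plate L inner(75,40) [ 75.8  38.1 135. ]
plate R inner(75,-40) [ 75.9 -41.8 135. ]
hub L (32,32) [ 32.4  29.  121. ]
hub R (32,-32) [ 32.5 -33.6 121. ]
head corner (58,0,~122) [ 58.5  -1.  122. ]
head left (58,17) [ 57.2  13.9 113. ]
head right [ 57.2 -17.2 113. ]
[ 58.02489866   0.38522652 258.4954398 ] [3.14133190e+00 1.18963518e-03 8.12678207e-02]
```

The wrist rays put the bracket at (79.5, -1.8) mm in the fixture frame, so I'll shift 2 mm to -y and descend.

drive_tool:
  motion:
    - [0.0005,-0.002,-0.015,0,0,0,0.32]
    - [0.0005,-0.002,-0.03,0,0,0,0.32]
    - [0.0005,-0.002,-0.045,0,0,0,0.32]
    - [0.0005,-0.002,-0.058,0,0,0,0.32]
    - [0.0005,-0.002,-0.07,0,0,0,0.32]
    - [0.0005,-0.002,-0.082,0,0,0,0.32]
    - [0.0005,-0.002,-0.092,0,0,0,0.32]
    - [0.0005,-0.002,-0.1,0,0,0,0.32]
    - [0.0005,-0.002,-0.106,0,0,0,0.32]
    - [0.0005,-0.002,-0.106,0,0,0,0.32]

```text
time: 10.35
position: [0.6368, 0.0563, 0.1522]
eef_rot: [3.141, 0.001, 0.08]
force: [0.1, 0.1, -1.3]
gripper_width: 0.0597
```

drive_tool:
  motion:
    - [0,0,0,0,0,0,0.5]
    - [0,0,0,0,0,0,0.55]
    - [0,0,0,0,0,0,0.6]
    - [0,0,0,0,0,0,0.65]
    - [0,0,0,0,0,0,0.7]
    - [0,0,0,0,0,0,0.8]
    - [0,0,0,0,0,0,1]
    - [0,0,0,0,0,0,1]
    - [0,0,0,0,0,0,1]
    - [0,0,0,0,0,0,1]
  newtons: 35

```text
time: 11.35
position: [0.6372, 0.0563, 0.1534]
eef_rot: [3.141, -0.0, 0.08]
force: [-0.8, -0.6, 4.3]
gripper_width: 0.0298
```

```bash
python3 - <<'E'
from h import *
s=read_state(); print(s["position"],s["eef_rot"],s["force"],s["ft_torque"],s["gripper_width"])
y=.0798;R=Ro.from_euler("z",y).as_matrix(); c=np.array([.5786,.0534,0]); print(1000*(R.T@(s["position"]-c)))
f=wrist(); g=grab_frame("scene")
a=cv2.resize(f["color"][100:400,100:540],(640,436)); b=cv2.resize(g["color"][170:300,270:460],(640,438),interpolation=cv2.INTER_CUBIC)
save("w4",cv2.resize(np.vstack([a,b]),(440,600)))
E
```

```text
[0.63724923 0.05632213 0.15340643] [ 3.14148634e+00 -2.87648055e-04  7.97822610e-02] [-0.77924181 -0.60999095  4.34353894] [-0.49098331  0.20674241  0.02324821] 0.029839819135468203
[ 58.69552477  -1.76241619 153.40642635]
```

View pics/w4.png

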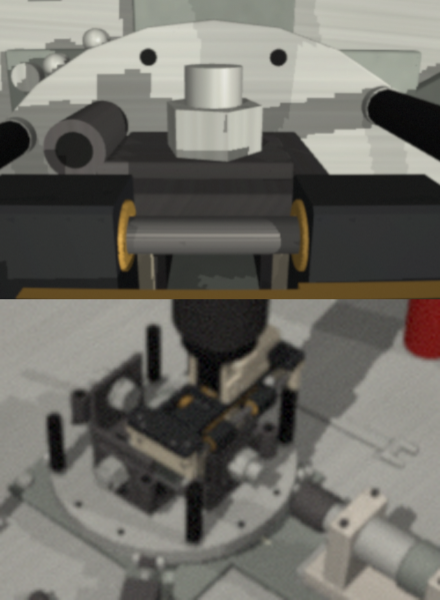

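The opening is 29.8 mm, matching the 30 mm across flats. The jaws sit in the gap and side forces are small. I'll settle briefly, then hand in.

drive_tool:
  motion:
    - [0,0,0,0,0,0,1]
    - [0,0,0,0,0,0,1]
    - [0,0,0,0,0,0,1]
    - [0,0,0,0,0,0,1]
    - [0,0,0,0,0,0,1]
    - [0,0,0,0,0,0,1]
    - [0,0,0,0,0,0,1]
    - [0,0,0,0,0,0,1]
    - [0,0,0,0,0,0,1]
    - [0,0,0,0,0,0,1]

```text
time: 12.45
position: [0.6373, 0.0563, 0.1534]
eef_rot: [3.142, -0.0, 0.08]
force: [-0.9, -1.5, 6.1]
gripper_width: 0.0297
```

```bash
python3 -c "
from workcell import *
s=read_state(); print(s['gripper_width'],s['force'],s['position'])
if .029<s['gripper_width']<.031: print(hand_in())"
```

```text
0.029706328648988093 [-0.86063094 -1.52978842  6.11273697] [0.63726345 0.05631847 0.15342273]
the job is handed in; nothing more can be done
None
```

I turned the indexing table one position anticlockwise by handle 3, let go, and then gripped the bolt head across its two upright flats. I handed in at about 12.5 s of the 48 s allowed, still gripping with 35 N commanded; no verdict is reported.

- **Table:** after release, the handles and bracket showed in the camera images where the 0 position predicts them, to within about 2 mm. With the jaws open the tool force was close to zero.
- **Grip:** the opening settled at 29.7 mm against the 30 mm across flats. By my measurements the grasp point is about 6 mm inward of the head's centre, chosen so the pads clear the washer. Side forces are under 2 N; the vertical force was 6 N, up from 4 N a second earlier.
- **Bolt angle:** I did not measure it separately after closing. I inferred upright flats from the jaw width matching and from the head corner pointing up in the picture beforehand.
- **Disagreement:** the wrist view put the bracket about 2 mm to the right of the fit from the fixed cameras. I followed the wrist view.
- **Bystanders:** I saw no sign that any were moved in the areas I viewed; I did not measure them again.

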